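# Shut and latch the ward medicine carrier

### The job

Press the blue lid of the white medicine carrier fully shut, and only then push the red catch lever on its front over, toward the lid, until it passes its dead point and snaps down into lock. Fingertip pushes are enough, so grip and lift nothing that stands around: leave the bottles, vials and other things standing where they are, and finish with the hand clear.

Things in the scene. Friction and masses are not known exactly. Their poses are not given: they have to be found in the camera images.
- carrier: White open-topped medicine carrier, outside 160 (x) by 220 (y) by 100 mm high, walls 5 mm, fixed to the bench in a grey dock. Origin: centre of its underside, on the bench. Its -x side (front) faces world -x within 18 degrees and bears the catch; the lid hinges on its rear (+x) rim. In front of the catch a strip 100 mm to either side of the centreline is clear.
- lid (a joint): Lid hinge, rad: 0 = fully shut, grows as the lid opens upward (limit 1.2). Starts ajar between 0.4 and 0.9. The hinge is stiff: the lid stays where it is left, and about 2 to 5 N downward near its front edge moves it.
- lid_hinge (a point): Middle of the lid's hinge line, at carrier x +80, y 0, z 100 mm. The hinge runs along the carrier's y axis. Lid: flat blue slab 162 mm from hinge to front edge, 224 mm wide (y), 12 mm thick, its underside level with this point when shut (top face then 112 mm above the bench).
- lid_front (a point): Middle of the lid's front edge, on its top face: 162 mm from the hinge and 12 mm above the underside. Moves with the lid.
- catch (a joint): Over-centre catch lever, rad: 0 = open (start; leans out to the front, 50 degrees above level), 0.70 = upright, 0.80 = dead point, 2.18 = locked, lying back over the shut lid. A spring drives it from the dead point to either end: released short of it, it springs back; past it, it snaps into lock by itself. Pushing the crossbar rearward takes 6 to 10 N at first, then less.
- catch_pivot (a point): Pivot of the catch lever, fixed on the carrier's front at carrier x -92, y 0, z 118 mm; its axis runs along the carrier's y axis.
- catch_bar (a point): Centre of the round red crossbar at the lever's free end, 85 mm from the pivot; bar 14 mm thick, 50 mm long along the carrier's y axis. The red lever arm to it is 22 mm wide and 8 mm thick. When open the bar's centre is 55 mm in front of the pivot and 65 mm above it.
- vial_in_a: Loose bystander, origin at the centre of its underside. Glass vial with grey cap, 28 mm across, 55 mm tall, standing inside the carrier, below the lid.
- vial_in_b: Loose bystander, origin at the centre of its underside. Glass vial with red cap, 28 mm across, 55 mm tall, standing inside the carrier, below the lid.
- bottle_a: Loose bystander, origin at the centre of its underside. Clear infusion bottle with grey cap, 72 mm across, 165 mm tall, to the carrier's +y side.
- bottle_b: Loose bystander, origin at the centre of its underside. Clear infusion bottle with blue cap, 66 mm across, 150 mm tall, to the carrier's -y side.
- vial_amber: Loose bystander, origin at the centre of its underside. Small amber jar with white cap, 32 mm across, 62 mm tall, in front of the carrier to its -y side.
- cup: Loose bystander, origin at the centre of its underside. White medicine cup, 60 mm across, 45 mm tall, on the carrier's -y side.
- tape: Loose bystander, origin at the centre of its underside. White roll of tape lying flat, 56 mm across, 25 mm tall, in front of the carrier to its +y side.
- tray: Loose bystander, origin at the centre of its underside. Green open tray, 130 by 80 by 45 mm, on the carrier's +y side.

How it is judged (in metres and radians):
On the way, in this order (a step that is already met when the one before it is completed fails the run):
1. the lid is fully shut while the catch is still open (value of joint lid below 0.04 rad and value of joint catch below 0.5 rad), for 0.2 s.
2. the catch has snapped over into lock on the shut lid (value of joint catch above 2.1 rad and value of joint lid below 0.04 rad), for 0.2 s.
At the end, for the whole second after the job is handed in: The lid is shut (joint below 0.04 rad), the catch is locked (joint above 2.1 rad) and at rest, and every loose bystander stands upright (within 0.2 rad) within 30 mm of where it started (all of step 2 and velocity of joint catch below 0.1 rad/s and distance of each of vial_in_a, vial_in_b, bottle_a, bottle_b, vial_amber, cup, tape, tray from where it was at the start of the episode below 0.03 m and angle between each of vial_in_a, vial_in_b, bottle_a, bottle_b, vial_amber, cup, tape, tray's own z axis and vertical below 0.2 rad); the robot touches nothing.
It fails at once if the catch is thrown past its dead point while the lid is not shut (value of joint catch above 0.9 rad and value of joint lid above 0.06 rad).
It fails at once if a bystander is pushed away or knocked over (moved more than 30 mm or tilted more than 0.4 rad) (distance of any of vial_in_a, vial_in_b, bottle_a, bottle_b, vial_amber, cup, tape, tray from where it was at the start of the episode above 0.03 m or angle between any of vial_in_a, vial_in_b, bottle_a, bottle_b, vial_amber, cup, tape, tray's own z axis and vertical above 0.4 rad).
It fails at once if a bystander is lifted (its underside more than 15 mm above where it stood) (height (world z) of any of vial_in_a, vial_in_b above 0.02 m or height (world z) of any of bottle_a, bottle_b, vial_amber, cup, tape, tray above 0.015 m).
It also fails if it takes over 48 s, if anything falls off the work surface, if the arm or the gripper's body presses on something with over 40 N, if the wrist force passes 120 N, or if a joint passes its speed limit or range.

### The arm

A 6-joint arm with a two-finger parallel gripper is mounted at the origin on the work surface. World frame = base frame: x ahead of the robot, y to its left, z up, the work surface at z = 0. Lengths are in mm, angles in degrees, forces in N, time in s.
With the tool pointing down it reaches from about 225 to 725 mm from the base axis. Payload 3.1 kg.
Tool frame: the origin (TCP) lies on the centre line of the jaws, within the pads' length; the fingertips stand manip.tips_ahead ahead of it and the grasp point (between the pads) lies 8 mm behind it (manip.tips_ahead is the distance from the TCP to the fingertips, in mm); y points along the fingers, z is the direction in which the jaws open and shut, and the axes are right-handed (so a half turn about y gives the same grasp; the last joint's range is limited). The gripper opens to 85 mm and grips with 20 to 120 N. Pads are 22 mm wide; open, the fingers measure 114 mm over their backs; the gripper's body (76 mm by 85 mm) begins 54 mm behind the grasp point. The pads swing forward as they close: fully open they stand 13 mm farther back than shut.
Start: joints at [-71.379, 2.75, 5.684, 92.934, 0, 82.678], TCP at [229.664, -472.093, 242.312] pointing down, gripper open.
Joint ranges: [-166.93, 166.93], [-56.73, 111.36], [-69.38, 81.34], [-121.58, 131.49], [-85.45, 84.26], [-180, 180]. Speed limits (degrees/s): [159.86, 159.86, 180, 180, 180, 180].

### API

Orientations are given as [roll, pitch, yaw] about the fixed x, y, z axes, in that order (R = Rz(yaw) Ry(pitch) Rx(roll)).
In Python, from plant import manip gives the robot as it stands. Calls block until the motion is done:
- manip.move_to(position, orientation): joint-space move of the TCP to a pose.
- manip.move_l(position, attitude=None, rate=150, until_force=None): straight line of the TCP; attitude=None keeps the orientation; rate is the mean speed in mm/s. With until_force (N) it stops when the force on the tool has changed by that much, and returns True; else False.
- manip.set_joints(angles): joint-space move.
- manip.gripper_to(opening, force=None): opening from 0.0 (shut) to 1.0 (fully open); force is the grip in N (None keeps the last); returns when the fingers have stopped.
- manip.pause(seconds).
- manip.ik(position, orientation): joint angles nearest the present ones, or None.
- manip.grab_frame(name): name is "side" or "top" or "wrist"; returns a dict with "color" (480x640x3 uint8, blue, green, red), "fov_y" (degrees; the focal length in pixels is half the picture's height over the tangent of half this angle, whatever the lens; pixels are square), "cx", "cy" (the principal point, pixels), "rvec" (rotation vector, rad) and "tvec" (3), from world to camera coordinates, as OpenCV has them. Camera axes: x right, y down, z forward; pixel columns grow to the right and rows downward; lengths in mm; the calibration is good to about 2 mm. A picture is of the moment at which its call begins. There is no depth.
A pose or a line that the arm cannot do raises manip.MotionError and nothing moves.
- manip.sign_off(): hands the job in, once; it reports no verdict.
Readings, each from a call of its own:
- manip.get_clock(): time.
- manip.get_q(): joint angles.
- manip.get_dq(): joint speeds.
- manip.get_tau(): joint torques, N m.
- manip.get_eef_pos(): TCP position.
- manip.get_tcp_rot(): TCP orientation.
- manip.get_contact_force(): force on the tool from outside, world axes, zero at the start.
- manip.get_wrist_torque(): the same for the moment, N m.
- manip.get_opening(): opening from 0.0 (shut) to 1.0 (fully open).
Only numpy, scipy, OpenCV 4.12 (cv2) and the standard library are available. Lean on these libraries where they do the work, as an engineer would, in place of code of your own. Each camera call takes 0.05 s, during which the arm holds its last target. There are 200 camera calls.

## Working session

There is one attempt and no reset: what is moved stays moved. The work goes in short steps, each a Python script; the robot and the scene stay as the last script left them, time stands still between calls to the robot, and variables do not carry over. Pictures are saved under pics/ and viewed, about 8 in all and at most 12, crops included, and the job is handed in when it is done.

```bash
mkdir -p pics; ls; python3 - <<'E'
from plant import manip
import cv2
print(manip.tips_ahead, manip.get_tcp_rot(), manip.get_clock())
for n in ("side","top"):
    f=manip.grab_frame(n); cv2.imwrite(f"pics/{n}0.png",f["color"]); print(n,f["fov_y"],f["cx"],f["cy"],f["rvec"],f["tvec"])
E
```

```text
pics
11.0 [-9.01358708e+01  1.81929040e-02 -1.54054324e+02] 0.0
side 48.22081478819101 315.13115787003653 251.0076726588837 [ 2.38120922 -0.5843026   0.20334188] [-508.06622208  345.41908985  896.21039663]
top 53.359576537552414 316.6020967923181 231.97514968092318 [ 2.05397655 -2.17041613  0.23658457] [ 105.68992539  602.70238972 1001.523852  ]
```

View pics/side0.png

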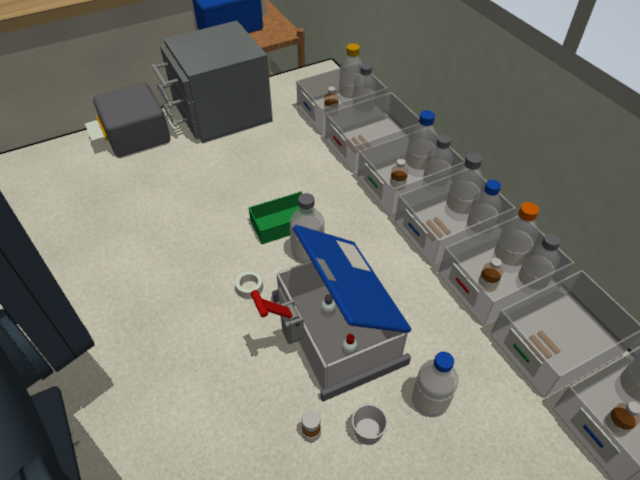

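View pics/top0.png

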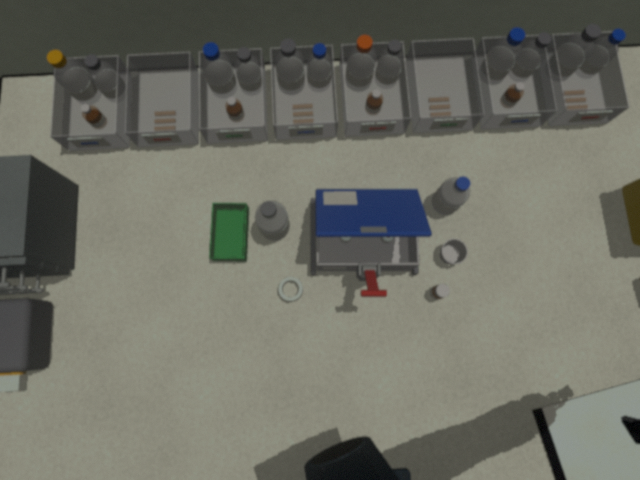

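Side view: carrier at about (345,320), lid ajar with its front edge from (296,227) to (368,325), red bar near (259,302). Top view: lid front edge (316,233)-(430,236), hinge edge (317,190)-(418,192), bar near (374,294). Next I'll triangulate the lid corners and the bar.

```bash
cat > h.py <<'E'
import numpy as np, cv2
from plant import manip
def cam(f):
    F=240/np.tan(np.radians(f["fov_y"]/2)); K=np.array([[F,0,f["cx"]],[0,F,f["cy"]],[0,0,1]])
    R=cv2.Rodrigues(np.array(f["rvec"],float))[0]; return K,R,np.array(f["tvec"],float)
def proj(f,X):
    K,R,t=cam(f); p=(K@(R@np.atleast_2d(X).T+t[:,None])).T; return p[:,:2]/p[:,2:]
def tri(f1,p1,f2,p2):
    P=[K@np.c_[R,t] for K,R,t in (cam(f1),cam(f2))]
    X=cv2.triangulatePoints(P[0],P[1],np.array(p1,float).reshape(2,1),np.array(p2,float).reshape(2,1)).ravel(); return X[:3]/X[3]
def ray(f,p,z):
    K,R,t=cam(f); c=-R.T@t; d=R.T@np.linalg.inv(K)@np.array([p[0],p[1],1.]); return c+d*(z-c[2])/d[2]
def big(m):
    cs,_=cv2.findContours(m.astype(np.uint8),cv2.RETR_EXTERNAL,cv2.CHAIN_APPROX_NONE); return cs
def masks(img):
    b,g,r=[img[...,i].astype(int) for i in range(3)]
    return (b>90)&(b>1.8*r)&(b>1.4*g), (r>90)&(r>2.5*g)&(r>2.5*b)
def lidred(f,box):
    B,Rd=masks(f["color"]); x0,y0,x1,y1=box
    z=np.zeros_like(B); z[y0:y1,x0:x1]=1
    return max(big(B&z),key=cv2.contourArea), max(big(Rd&z),key=cv2.contourArea)
BOX={"side":(230,210,420,360),"top":(300,170,435,310)}
E
python3 - <<'E'
from h import *
for n in BOX:
    f=manip.grab_frame(n); l,r=lidred(f,BOX[n])
    for nm,c in(("lid",l),("red",r)):
        h=cv2.convexHull(c); e=1.5
        print(n,nm,cv2.contourArea(c),cv2.approxPolyDP(h,e,True).reshape(-1,2).tolist())
    x0,y0,x1,y1=BOX[n]; im=f["color"][y0:y1,x0:x1]; cv2.imwrite(f"pics/{n}crop.png",cv2.resize(im,None,fx=4,fy=4,interpolation=cv2.INTER_CUBIC))
E
```

```text
side lid 5083.5 [[293, 227], [297, 225], [353, 242], [410, 329], [348, 323]]
side red 381.5 [[251, 293], [256, 290], [287, 307], [291, 316], [262, 316]]
top lid 4060.0 [[430, 232], [429, 234], [317, 234], [317, 191], [415, 190]]
top red 56.0 [[384, 292], [384, 294], [362, 293], [372, 289]]
```

View pics/sidecrop.png

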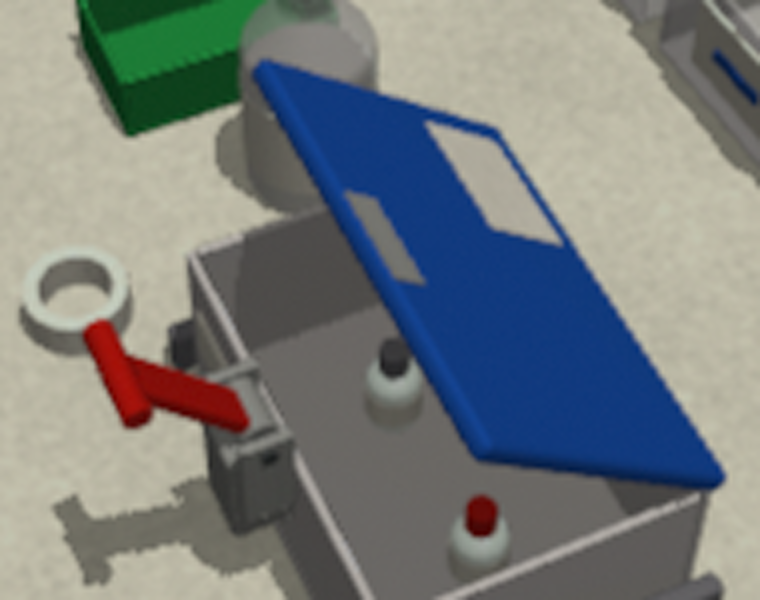

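View pics/topcrop.png

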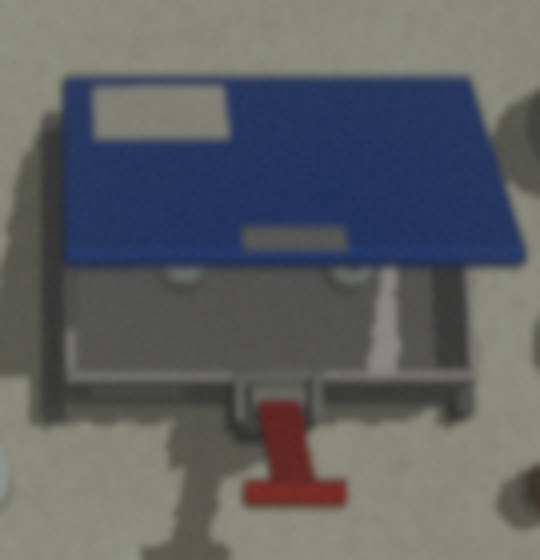

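Crops: side view, bar ends (254,291) and (264,314), lid top-face corners (297,225), (352,322), (410,329), (354,242). Top view, bar ends (361,293) and (386,293), lid corners (317,232), (431,232), (417,189), (316,189). I'll solve for the carrier pose from these points.

```bash
cat >> h.py <<'E'
def pts(p):
    x,y,yaw,th=p; c,s=np.cos(yaw),np.sin(yaw); Rz=np.array([[c,-s,0],[s,c,0],[0,0,1]])
    def L(d,yy,h): # along lid from hinge, height above underside
        return [80-d*np.cos(th)+h*np.sin(th), yy, 100+d*np.sin(th)+h*np.cos(th)]
    C=np.array([[-147,25,183],[-147,-25,183],L(162,112,12),L(162,-112,12),L(0,-112,12),L(0,112,12)])
    return C@Rz.T+[x,y,0]
E
python3 - <<'E'
from h import *
from scipy.optimize import least_squares
S=[(254.3,291),(264,313.7),(297,225.5),(352,322.5),(410,329.5),(354,242)]
T=[(361.2,293),(386.5,293),(316.8,232),(431,232),(417.5,189),(316.2,189)]
fs,ft=manip.grab_frame("side"),manip.grab_frame("top")
for i in range(6): print(i,tri(fs,S[i],ft,T[i]).round(1))
r=least_squares(lambda p:np.r_[(proj(fs,pts(p))-S).ravel(),(proj(ft,pts(p))-T).ravel()],[500,-100,0,.6],x_scale=[10,10,.1,.1],loss='soft_l1')
p=r.x;print(p,np.degrees(p[2]));print(r.fun.reshape(2,6,2).round(1).tolist());print(pts(p).round(1))
E
```

```text
0 [457.7  -4.8 185.2]
1 [454.3 -53.2 185.2]
2 [576.4  74.2 209.2]
3 [ 563.2 -145.1  208.2]
4 [ 680.  -151.4  109.9]
5 [694.7  68.5 107.3]
[ 6.02385423e+02 -3.74318711e+01 -5.95882098e-02  7.10846569e-01] -3.414152929832324
[[[-0.8, 0.6], [0.1, 1.0], [-1.9, -2.5], [0.1, -0.9], [3.2, 0.5], [0.6, -1.1]], [[-0.6, 0.1], [0.1, 0.2], [-1.1, 0.5], [2.0, 1.0], [1.1, -0.8], [-0.3, -1.3]]]
[[ 457.1   -3.7  183. ]
 [ 454.2  -53.6  183. ]
 [ 574.2   76.4  214.8]
 [ 560.8 -147.2  214.8]
 [ 683.4 -154.5  109.1]
 [ 696.7   69.1  109.1]]
```

```bash
cat >> h.py <<'E'
P=np.array([602.4,-37.4,-0.0596]); ORI=[-90,0,np.degrees(P[2])]
def tip(lx,ly,z):
    c,s=np.cos(P[2]),np.sin(P[2]); return [P[0]+c*lx-s*ly,P[1]+s*lx+c*ly,z+manip.tips_ahead]
E
python3 - <<'E'
from h import *
manip.gripper_to(0.0); print(manip.tips_ahead)
for o in (ORI,[-90,0,ORI[2]+180]): print(manip.ik(tip(-18,0,300),o),manip.ik(tip(-65,0,112),o),manip.ik(tip(-200,0,170),o))
p=manip.get_eef_pos(); manip.move_l([p[0],p[1],330])
o=ORI if manip.ik(tip(-18,0,300),ORI) is not None else [-90,0,ORI[2]+180]
q=[manip.ik(tip(-18,0,300),x) for x in (ORI,[-90,0,ORI[2]+180])]
q=[(abs(a[5]-manip.get_q()[5]),a) for a in q if a is not None]; q=min(q,key=lambda t:t[0])[1]
manip.set_joints(q); print(manip.get_eef_pos(),manip.get_tcp_rot(),manip.get_q())
f0=manip.get_contact_force()
for th in np.r_[np.arange(.85,.14,-.1),.08]:
    d=145; manip.move_l(tip(80-d*np.cos(th)+12*np.sin(th),0,100+d*np.sin(th)+12*np.cos(th)),rate=60)
    print(round(th,2),np.round(np.array(manip.get_contact_force())-f0,1))
hit=manip.move_l(tip(-67,0,104),rate=25,until_force=22)
print(hit,manip.get_eef_pos(),np.array(manip.get_contact_force())-f0,manip.get_clock())
manip.pause(.4)
p=manip.get_eef_pos(); manip.move_l([p[0],p[1],p[2]+130])
for n in BOX: cv2.imwrite(f"pics/{n}1.png",manip.grab_frame(n)["color"])
E
```

```text
11.0
[-10.11723098  13.98815747  26.13396276 102.14580529   0.
  -6.70240252] [-10.70500303   5.14772016  -5.37830817  79.47397167   0.
  -7.29017457] [-13.16316818 -15.90753146 -18.30857627  87.59895519   0.
  -9.74833972]
[-10.11723098  13.98815747  26.13396276 102.14580529   0.
 173.29759748] [-10.70500303   5.14772016  -5.37830817  79.47397167   0.
 172.70982543] [-13.16316818 -15.90753146 -18.30857627  87.59895519   0.
 170.25166028]
[584.29974632 -37.21819859 310.94318888] [-9.00211301e+01  7.78484491e-03 -3.50290343e+00] [-1.01943993e+01  1.39817154e+01  2.61196069e+01  1.02143161e+02
 -2.18933099e-02 -6.69149631e+00]
0.85 [-0.3  1.6 -0.9]
0.75 [ 0.6  1.2 -1. ]
0.65 [0.6 0.4 0.3]
0.55 [-0.5  0.7 -0.4]
0.45 [-0.1  0.6 -0.7]
0.35 [-0.2  0.3 -0.4]
0.25 [-1.3  1.7 -0.9]
0.15 [-1.2  0.8 -0.3]
0.08 [ 0.2  0.3 -0.6]
True [537.53288395 -33.52683527 123.0630293 ] [-0.79585912  0.36775736  3.17388711] 9.0417
```

```bash
python3 -c "
import cv2
im=cv2.imread('pics/side1.png')[180:420,200:520];cv2.imwrite('pics/side1c.png',cv2.resize(im,None,fx=2.5,fy=2.5))"
```

```text
(no output)
```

View pics/side1c.png

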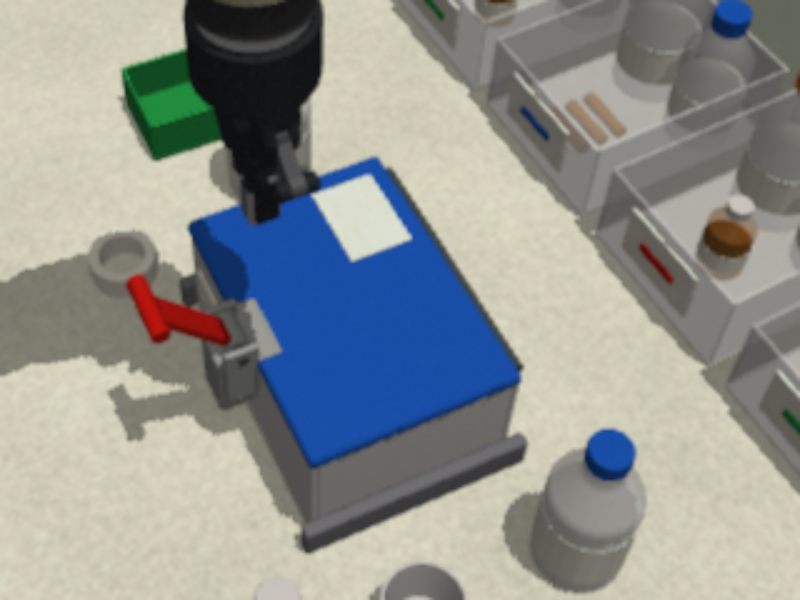

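The crop shows the lid flat on the rim with the lever still open: bar at about crop (150,308), which is side pixel (260,303), unmoved. I'll press once more to confirm, then push the catch.

```bash
python3 - <<'E'
from h import *
manip.move_l(tip(-67,0,117),rate=150)
print(manip.move_l(tip(-67,0,104),rate=25,until_force=30),manip.get_eef_pos()); manip.pause(.3)
p=manip.get_eef_pos(); manip.move_l([p[0],p[1],260])
manip.move_l(tip(-205,0,249)); manip.move_l(tip(-205,0,171))
def bar(a): u=a-0.703; return -92+85*np.sin(u),118+85*np.cos(u)
f0=np.array(manip.get_contact_force())
for a in (0,.15,.3,.45,.6,.75,.9,1.05,1.2):
    x,z=bar(a); manip.move_l(tip(x-19+4*(a>0),0,z-12),rate=50)
    print(a,np.round(np.array(manip.get_contact_force())-f0,1))
print(manip.get_eef_pos(),manip.get_clock())
p=manip.get_eef_pos(); manip.move_l([p[0]-90,p[1],p[2]+20]); manip.move_l([p[0]-110,p[1],p[2]+120])
print(manip.get_clock())
f=manip.grab_frame("side"); g=manip.grab_frame("top")
im=np.vstack([cv2.resize(f["color"][180:440,200:500],None,fx=1,fy=1),g["color"][150:340,200:500]])
cv2.imwrite("pics/end.png",cv2.resize(im,None,fx=1.33,fy=1.33))
E
```

```text
True [536.71964076 -33.6209487  123.07662531]
0 [ 0.7 -0.4 -0. ]
0.15 [-11.    1.9   7.7]
0.3 [-6.4  0.9  4.4]
0.45 [-3.5  0.4  3.1]
0.6 [-1.9  1.2  1.2]
0.75 [-0.1  0.2 -0.3]
0.9 [0.7 1.1 0.4]
1.05 [-0.   0.8  0. ]
1.2 [0.7 0.  0.4]
[536.0119887  -33.41967224 191.29435653] 19.375
20.975
```

View pics/end.png

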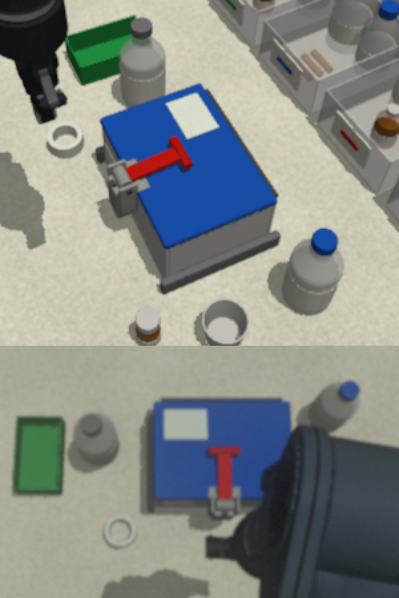

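The picture shows the lever lying back on the shut lid, with the bar at about crop (181,153) in the side view and (224,452) in the top view. All the things around it are standing and the hand is clear. One numeric check of the bar against its locked position, then hand in.

```bash
python3 - <<'E'
from h import *
b=[P[0]-7.4,P[1]+.4,126]
s=proj(manip.grab_frame("side"),b)[0]; t=proj(manip.grab_frame("top"),b)[0]
print("pred",s,t,"seen",[200+181/1.33,180+153/1.33],[200+224/1.33,150+(452/1.33-260)])
if np.hypot(*(s-[200+181/1.33,180+153/1.33]))<6: manip.sign_off(); print("signed",manip.get_clock())
E
```

```text
pred [335.50911666 294.49718553] [368.92872256 228.84174498] seen [336.09022556390977, 295.0375939849624] [368.42105263157896, 229.84962406015035]
the job is handed in; nothing more can be done
the job is handed in; nothing more can be done
```

The lid is shut, the catch is locked over it, and I handed the job in at about 21 s of the 48 s allowed.

- **Lid:** I pushed it down with closed fingertips and stopped on contact with the fingertips 112 mm above the bench, the height of the shut lid's top. A second, firmer press stopped at the same height to within 0.1 mm, and the catch still looked open in the picture between the two presses.
- **Catch:** I pushed the crossbar round its arc. The push was about 13 N at first, above the stated 6 to 10 N, and dropped to zero by the dead point. The lever then snapped over.
- **Last check:** In the final pictures the bar is within about 1 pixel of its predicted locked position in both camera views.
- **Surroundings:** The hand is clear. The bottles, amber vial, cup, tape and tray look upright and in place, but I did not measure how far any of them had moved. The two vials inside the carrier are hidden by the lid, so I could not check them.

The only mismatch was in the force readings while closing the lid. They stayed near zero although the hinge should take 2 to 5 N, so I relied on the contact height and the pictures instead.

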